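# Push a bar offcut up the stock gutter and shut the keeper

## Task

Push the fat round-bar offcut up the sloped wooden gutter with the fingertips, over the crest, until it rests against the tall stop board at the top. Then push the swinging steel keeper bar fully shut across the gutter behind it, so that it cannot roll back. Never lift the offcut out of the gutter, keep the keeper open until it is at the stop, and leave everything else on the bench alone.

Things in the scene. Friction and masses are not known exactly. Their poses are not given: they have to be found in the camera images.
- gutter: Fixed wooden gutter, 340 x 98 mm; frame: x runs up the lane from low end to stop, z up, origin on the bench top in mid-width. Lane 78 mm wide inside; side walls 10 mm thick, tops 14 mm above the lane floor and at most 70 mm above the bench. Floor rises at 0.14 rad to a crest, then falls at 0.105 rad to the upright stop board (face at x = 140 mm, floor there 45 mm up, board top 90 mm up).
- lane (a point): Point on the lane floor at its low end, mid-width (gutter x = -150 mm, 27 mm above the bench); x axis points up along the rising floor, z at right angles to that floor. Here a lip across the end, 10 mm thick, stands 10 mm above the floor.
- crest (a point): Top of the crest of the lane floor, mid-width: gutter x = 50 mm, 55 mm above the bench.
- seat (a point): Where the centre of the offcut is when it rests against the stop: gutter frame x = 115 mm, y = 0, about 73 mm above the bench.
- bar: The loose offcut of plain aluminium round bar, 50 mm diameter, 70 mm long, about 0.4 kg, lying across the lane so that it rolls along it; origin at its centre, its y axis is the bar's own axis. Starts at the low end against the lip, its centre 25 mm above the floor; let go short of the crest it rolls back there. Bar and waxed lane are slippery.
- keeper_hinge (a point): On the upright hinge axis of the keeper, at half the keeper's height (87 mm above the bench): gutter frame x = 72 mm, y = -66 mm, on a 34 mm square wooden block 58 mm high; the hinge pin's top is 110 mm above the bench.
- keeper_tip (a point): The free end of the keeper, 122 mm from the hinge axis, at half height. The keeper is a flat steel bar on edge, 8 mm thick and 28 mm high (73 to 101 mm above the bench), swinging level above the gutter's walls.
- keeper (a joint): Keeper angle in rad. 0 = shut, straight across the lane (pointing along gutter +y), where it meets its end stop; grows anticlockwise seen from above as it opens: 1.57 = pointing down the lane (gutter -x) beside it, limit 2.5 = swung outwards. Direction in the gutter frame: (-sin, cos). Stays where it is left; about 0.5 N at its tip moves it.
- bearing: Bystander: flat steel ring, 52 mm across, 16 mm high, lying beside the gutter; origin under its centre.
- post_cap: Bystander: small dark steel post cap, 48 mm across, 36 mm high, beside the gutter; origin under its centre.
- pipe: Bystander: copper pipe offcut standing on end near the stop, 44 mm across, 85 mm high; origin under its centre.
- round_bar2: Bystander: thinner aluminium bar standing on end near the low end, 34 mm across, 60 mm high; origin under its centre.
- oil_can: Bystander: grey can, 60 mm across, 130 mm high; origin under its centre.
- screw_jar: Bystander: amber jar, 64 mm across, 85 mm high; origin under its centre.
- screwdriver: Bystander: screwdriver lying on the bench.
- wrench: Bystander: wrench lying on the bench.

How it is judged:
On the way, in this order (a step that is already met when the one before it is completed fails the run):
1. the offcut rests against the stop while the keeper is still open (x of bar in the frame of gutter between 0.108 and 0.122 m and y of bar in the frame of gutter between -0.012 and 0.012 m and z of bar in the frame of gutter between 0.066 and 0.08 m and linear speed of bar below 0.02 m/s and value of joint keeper above 1 rad), for 0.2 s.
2. the keeper is shut behind it (value of joint keeper below 0.15 rad), for 0.1 s.
At the end, for the whole second after the job is handed in: The offcut lies still against the stop board (centre within 7 mm of the seat along the lane, 12 mm sideways), and the keeper is shut across the lane to within 0.15 rad (x of bar in the frame of gutter between 0.108 and 0.122 m and y of bar in the frame of gutter between -0.012 and 0.012 m and z of bar in the frame of gutter between 0.066 and 0.08 m and linear speed of bar below 0.02 m/s and value of joint keeper below 0.15 rad); the robot touches nothing.
It fails at once if the offcut is lifted more than 15 mm off the lane floor (z of bar in the frame of lane above 0.04 m).
It fails at once if the offcut leaves the lane sideways (y of bar in the frame of gutter above 0.03 m or y of bar in the frame of gutter below -0.03 m).
It fails at once if the keeper is swung shut before the offcut has passed the crest (value of joint keeper below 0.9 rad and x of bar in the frame of gutter below 0.085 m).
It fails at once if another thing on the bench is moved by more than 20 mm or knocked over (distance of any of bearing, post_cap, pipe, round_bar2, oil_can, screw_jar, screwdriver, wrench from where it was at the start of the episode above 0.02 m).
It also fails if it takes over 58 s, if anything falls off the work surface, if the arm or the gripper's body presses on something with over 40 N, if the wrist force passes 120 N, or if a joint passes its speed limit or range.

## Robot

A 6-joint arm with a two-finger parallel gripper is mounted at the origin on the work surface. World frame = base frame: x ahead of the robot, y to its left, z up, the work surface at z = 0. Lengths are in m, angles in rad, forces in N, time in s.
With the tool pointing down it reaches from about 0.425 to 0.95 m from the base axis. Payload 3.5 kg.
Tool frame: the origin (TCP) lies at the very end of the fingers, on their centre line; the grasp point (between the pads) lies 19 mm behind it; y points along the fingers, x is the direction in which the jaws open and shut, and the axes are right-handed (so a half turn about y gives the same grasp; the last joint's range is limited). The gripper opens to 85 mm and grips with 20 to 120 N. Pads are 22 mm wide; open, the fingers measure 114 mm over their backs; the gripper's body (76 mm by 85 mm) begins 54 mm behind the grasp point. The pads swing forward as they close: fully open they stand 13 mm farther back than shut.
Start: joints at [-1.359, 0.286, 1.577, -0, 1.279, -0.15], TCP at [0.239, -0.631, 0.231] pointing down, gripper open.
Joint ranges: [-2.77, 2.77], [-0.9, 2.22], [0.21, 2.48], [-1.53, 4.67], [0.24, 2.81], [-2.84, 2.84]. Speed limits (rad/s): [2.79, 2.79, 3.14, 3.14, 3.14, 3.14].

## Interface

Orientations are given as a 3x3 rotation matrix whose columns are the frame's x, y, z axes.
In Python, from workcell import arm, snapshot gives the robot as it stands.
- The arm moves only by the shell command python3 -m crank 'ROWS' [FORCE]. ROWS is JSON, a list of rows, each a list of 5 numbers: the shift along the tool's x, y, z in mm, then the turn about the tool's y in degrees, then the finger opening in mm, from 0 to 85.4. A call has exactly 10 rows; each row is the pose to reach, as a shift and turn from the pose commanded when the call began, along the tool's axes at that moment; what a row does not reach only later rows make up. A row lasts 1/12 s, in which the tool goes at most 41.7 mm and 7.16 degrees, less where a joint would pass 70% of its speed; a pose out of reach is approached as far as the arm can. A call with a gripper value outside its range is refused whole. The fingers move at their own pace and stop on an object; FORCE is the grip in N (left out, the last holds). Time passes only in rows, so rows that repeat a pose let the fingers close, or fill a call up. It gives the time, the measured TCP pose, the force and the opening at its end, in the units of the state.
- arm.state(): the state, without advancing time (a new reading comes with each control period).
- snapshot(name): name is "side" or "top" or "wrist"; returns a dict with "image" (420x560x3 uint8, blue, green, red), "depth" (420x560 float32, m along the optical axis (not along the pixel's ray), 0 where there is no reading), "mtx" (3x3 intrinsics, pixels), "R" (3x3) and "t" (3): a world point X has camera coordinates R X + t. Camera axes: x right, y down, z forward; pixel columns grow to the right and rows downward; lengths in m; the calibration is good to about 2 mm. A picture is of the moment at which its call begins.
- arm.close_job(): hands the job in, once; it reports no verdict.
The state is a dict: "time_s": time; "qpos": joint angles; "joint_velocities": joint speeds; "joint_efforts": joint torques, N m; "eef_pos": TCP position; "tool_rot": TCP orientation; "force": force on the tool from outside, world axes, zero at the start; "moment": the same for the moment, N m; "gripper_width": finger opening in m.
Only numpy, scipy, OpenCV 4.12 (cv2) and the standard library are available. Lean on these libraries where they do the work, as an engineer would, in place of code of your own. Each camera call takes 0.05 s, during which the arm holds its last target.

## Working session

There is one attempt and no reset: what is moved stays moved. The work goes in short steps, Python scripts to look and compute and a shell command to move; the robot and the scene stay as the last step left them, time stands still between calls to the robot, and variables do not carry over. Pictures are saved under pics/ and viewed, and the job is handed in when it is done.

```bash
ls; mkdir -p pics
python3 - <<'E'
from workcell import arm, snapshot
import cv2,pickle
s=arm.state(); print(s)
d={}
for n in ["side","top","wrist"]:
    d[n]=snapshot(n); cv2.imwrite(f"pics/{n}0.png",d[n]["image"])
    print(n,d[n]["mtx"].tolist(),d[n]["R"].round(3).tolist(),d[n]["t"].round(3).tolist())
pickle.dump(d,open("d0.pkl","wb"))
E
```

```text
pics
{'time_s': 0.0, 'qpos': array([-1.35902288e+00,  2.87218396e-01,  1.57821606e+00, -2.53236597e-05,
        1.27858939e+00, -1.49988631e-01]), 'joint_velocities': array([-0.00115452, -0.00186222, -0.00017345, -0.00012092,  0.00020267,
        0.00186843]), 'joint_efforts': array([-1.57266353e-03, -4.05986774e+01, -2.92627949e+01, -1.86964189e-04,
        5.85495494e-03,  1.39592807e-06]), 'eef_pos': array([ 0.23878406, -0.63063435,  0.22989087]), 'tool_rot': array([[ 3.53929019e-01, -5.34730373e-04,  9.35272133e-01],
       [-9.35269188e-01,  2.37178027e-03,  3.53929260e-01],
       [-2.40751672e-03, -9.99997044e-01,  3.39325023e-04]]), 'force': array([-0.11128632,  0.92636989,  0.17223515]), 'moment': array([ 0.02686236, -0.02396106, -0.01485395]), 'gripper_width': 0.08552898862390691}
side [[446.626589487219, 0.0, 277.7194509865182], [0.0, 446.626589487219, 207.09792424902247], [0.0, 0.0, 1.0]] [[-0.886, -0.463, -0.015], [-0.247, 0.501, -0.83], [0.392, -0.731, -0.558]] [0.5, 0.208, 0.957]
top [[471.8544054990963, 0.0, 274.25470176447135], [0.0, 471.8544054990963, 209.87214121363414], [0.0, 0.0, 1.0]] [[0.022, -1.0, 0.0], [-0.974, -0.021, -0.224], [0.224, 0.005, -0.975]] [-0.002, 0.573, 1.134]
wrist [[318.0769855202183, 0.0, 283.2987563841194], [0.0, 318.0769855202183, 211.02025013821222], [0.0, 0.0, 1.0]] [[0.355, -0.935, -0.004], [-0.897, -0.342, 0.281], [-0.264, -0.097, -0.96]] [-0.674, -0.037, 0.38]
```

View pics/top0.png

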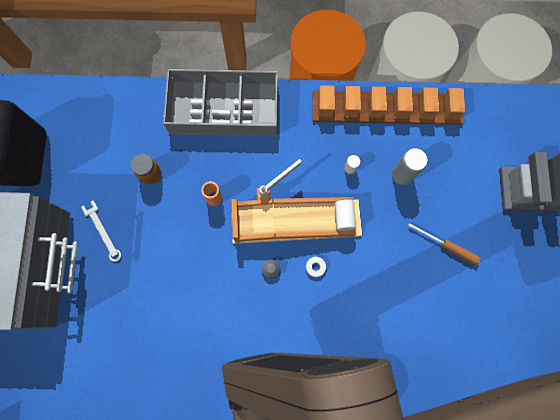

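View pics/side0.png

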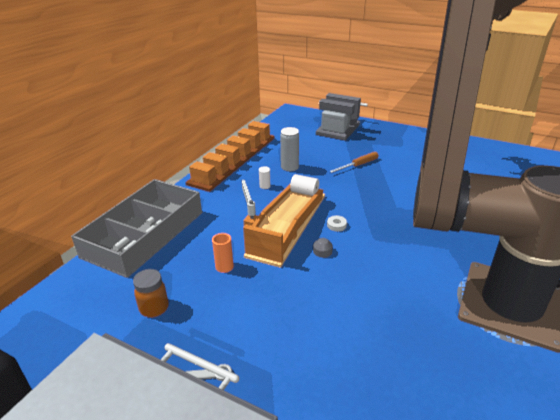

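View pics/wrist0.png

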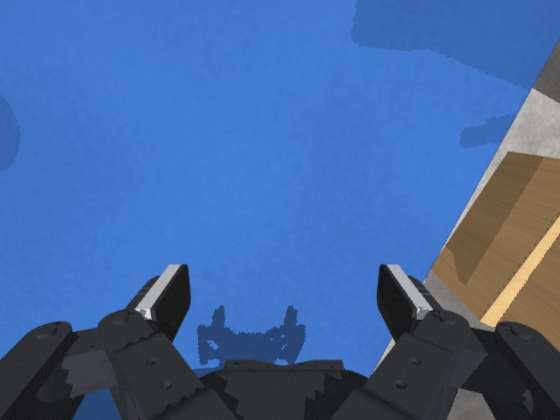

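The top view shows the gutter spanning columns 233–361 and rows 195–245. Its stop is at the left (world +y), and the bar is at the low end near (345,215). The keeper is open, running from the hinge at (263,190) to its tip at (300,162). Next I'll measure these in world coordinates.

```bash
cat > h.py <<'E'
import numpy as np, cv2
def cloud(s):
    h,w=s["depth"].shape; u,v=np.meshgrid(np.arange(w),np.arange(h)); z=s["depth"].astype(float)
    K=s["mtx"]; c=np.stack([(u-K[0,2])/K[0,0]*z,(v-K[1,2])/K[1,1]*z,z],-1)
    P=(c-s["t"])@s["R"]; P[z==0]=np.nan
    return P
def ray(s,u,v,zp):
    d=s["R"].T@np.linalg.solve(s["mtx"],[u,v,1.]); o=-s["R"].T@s["t"]
    return o+d*(zp-o[2])/d[2]
def proj(s,X):
    c=s["R"]@np.asarray(X)+s["t"]; p=s["mtx"]@c; return p[:2]/p[2]
E
python3 - <<'E'
import pickle,cv2,numpy as np
from h import *
d=pickle.load(open("d0.pkl","rb")); s=d["top"]; P=cloud(s); im=s["image"]
hsv=cv2.cvtColor(im,cv2.COLOR_BGR2HSV)
roi=np.zeros(im.shape[:2],bool); roi[150:285,195:375]=1
print("bench z",np.nanmedian(P[250:280,140:200,2]))
obj=roi&~((hsv[...,0]>95)&(hsv[...,0]<125)&(hsv[...,1]>120))
n,l,st,c=cv2.connectedComponentsWithStats(obj.astype(np.uint8))
for i in range(1,n):
    if st[i,4]>40:
        m=l==i; q=P[m]; q=q[q[:,2]>0.008]
        print(i,st[i],np.nanmin(q,0).round(3),np.nanmax(q,0).round(3))
        if st[i,4]>2000:
            g=q[q[:,2]<0.12]; 
            r=cv2.minAreaRect(g[:,:2].astype(np.float32)*1000);print("rect",r)
# height map rows
for v in (200,205,215,225,235,240): print(v,[(u,(P[v,u]*1000).round(0).tolist()) for u in range(230,368,8)])
# keeper steel: low sat bright
b=im[155:205,240:310]; cv2.imwrite("pics/crop0.png",cv2.resize(im[150:290,190:390],(800,560),interpolation=cv2.INTER_CUBIC))
E
```

```text
bench z -0.00024798513452342917
1 [344 155  17  20 230] [ 0.695 -0.209  0.008] [ 0.728 -0.177  0.065]
2 [ 231  159  131   85 5834] [ 0.497 -0.219  0.008] [0.699 0.119 0.114]
rect ((603.6058349609375, -44.24052429199219), (189.35003662109375, 338.64678955078125), 4.662187576293945)
3 [201 181  22  26 384] [0.596 0.152 0.009] [0.642 0.195 0.09 ]
4 [306 256  20  22 299] [ 0.413 -0.124  0.008] [ 0.462 -0.074  0.021]
5 [262 259  18  20 283] [ 0.407 -0.005  0.013] [0.454 0.039 0.041]
200 [(230, [612.0, 130.0, 5.0]), (238, [612.0, 109.0, 7.0]), (246, [614.0, 88.0, -0.0]), (254, [598.0, 63.0, 66.0]), (262, [599.0, 42.0, 65.0]), (270, [599.0, 22.0, 66.0]), (278, [599.0, 2.0, 65.0]), (286, [600.0, -19.0, 64.0]), (294, [602.0, -39.0, 60.0]), (302, [603.0, -60.0, 58.0]), (310, [604.0, -81.0, 53.0]), (318, [605.0, -102.0, 53.0]), (326, [606.0, -123.0, 50.0]), (334, [607.0, -144.0, 47.0]), (342, [600.0, -160.0, 77.0]), (350, [599.0, -179.0, 82.0]), (358, [619.0, -213.0, 8.0]), (366, [620.0, -235.0, 5.0])]
205 [(230, [600.0, 130.0, -3.0]), (238, [587.0, 104.0, 53.0]), (246, [588.0, 84.0, 50.0]), (2
[... 1832 characters left out ...]
, (326, [516.0, -124.0, 37.0]), (334, [518.0, -145.0, 30.0]), (342, [519.0, -166.0, 28.0]), (350, [521.0, -188.0, 19.0]), (358, [524.0, -211.0, 6.0]), (366, [525.0, -234.0, 0.0])]
240 [(230, [504.0, 126.0, -1.0]), (238, [498.0, 102.0, 42.0]), (246, [500.0, 82.0, 32.0]), (254, [504.0, 62.0, 7.0]), (262, [504.0, 41.0, 11.0]), (270, [505.0, 20.0, 10.0]), (278, [506.0, -1.0, 4.0]), (286, [506.0, -22.0, 6.0]), (294, [509.0, -43.0, -7.0]), (302, [508.0, -64.0, 2.0]), (310, [509.0, -85.0, 0.0]), (318, [509.0, -106.0, 3.0]), (326, [509.0, -127.0, 2.0]), (334, [510.0, -149.0, -0.0]), (342, [511.0, -170.0, -1.0]), (350, [511.0, -191.0, 0.0]), (358, [512.0, -213.0, -2.0]), (366, [512.0, -234.0, -2.0])]
```

View pics/crop0.png

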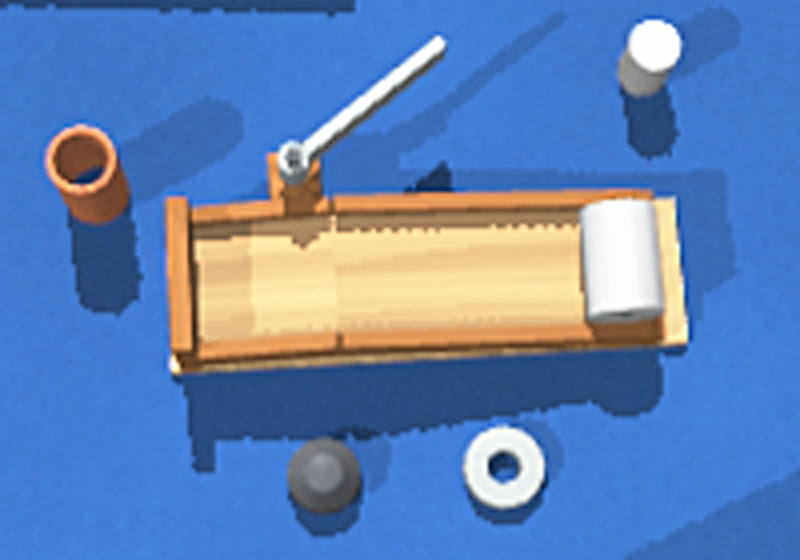

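Run:
```python
import pickle,cv2,numpy as np
from h import *
d=pickle.load(open("d0.pkl","rb")); s=d["top"]; P=cloud(s); im=s["image"]
print("cam",-s["R"].T@s["t"])
hsv=cv2.cvtColor(im,cv2.COLOR_BGR2HSV)
obj=(~((hsv[...,0]>95)&(hsv[...,0]<125)&(hsv[...,1]>120))); obj[:,:225]=0; obj[:,370:]=0; obj[:160]=0; obj[252:]=0
pts=[]
for u in range(238,360,2):
    v=np.where(obj[:,u])[0].max()+.5; pts.append(ray(s,u,v,0)[:2])
pts=np.array(pts,np.float32); L=cv2.fitLine(pts,cv2.DIST_HUBER,0,.01,.01).ravel()
xd=L[:2]*np.sign(L[1]); print("near edge dir",xd,"pt",L[2:],"yaw",np.arctan2(xd[1],xd[0]))
yd=np.array([-xd[1],xd[0]])  # gutter y (toward robot)
# far wall outer top edge
zc=lambda gx: min(70, 27+.14*(gx+150)*1.007+14)/1000
near=L[2:]@yd
e=[]
for u in range(275,335,2):
    v=np.where(obj[195:,u])[0].min()+195-.5
    w=P[v.__int__()+2,u,2]; r=ray(s,u,v,w)[:2]; e.append(r@yd)
print("near",near,"far",np.median(e),"width",near-np.median(e))
rt=[]
for v in range(204,234,2):
    u=np.where(obj[v,300:])[0].max()+300.5; rt.append(ray(s,u,v,.009)[:2]@xd)
print("low end",np.round(rt,4))
lt=[]
for v in range(204,234,2):
    u=np.where(obj[v])[0].min()-.5; lt.append(ray(s,u,v,.09)[:2]@xd)
print("top end",np.round(lt,4))
# stop board face lower edge: last visible; bar
white=(hsv[...,1]<60)&(hsv[...,2]>150); white[:, :330]=0; white[:195]=0; white[245:]=0; white[:,365:]=0
n,l,st,c=cv2.connectedComponentsWithStats(white.astype(np.uint8)); i=1+st[1:,4].argmax(); q=P[l==i]; q=q[q[:,2]>.06]
print("bar",np.nanmedian(q,0),"g:",[(np.percentile(q[:,:2]@a,[2,50,98])).round(4) for a in (xd,yd)])
# keeper
k=(hsv[...,1]<90)&(hsv[...,2]>110); k[:150]=0; k[197:]=0; k[:,:258]=0; k[:,305:]=0
n,l,st,c=cv2.connectedComponentsWithStats(k.astype(np.uint8)); i=1+st[1:,4].argmax(); print(st[i])
vv,uu=np.where(l==i); kp=np.array([ray(s,u,v,.101)[:2] for u,v in zip(uu,vv)],np.float32)
print(cv2.minAreaRect(kp*1000)); 
t=ray(s,190+438/4,150+42/4,.101); hh=ray(s,190+293/4,150+155/4,.11)
print("tip",t,"hinge",hh,"len",np.linalg.norm((t-hh)[:2]))
for n2 in("xd","yd"): print(n2, hh[:2]@eval(n2), t[:2]@eval(n2))
dd=(t-hh)[:2]; print("angle",np.arctan2(-(dd@xd),dd@yd))
```

```text
cam [0.30529698 0.00498636 1.23325083]
near edge dir [-0.0782019  0.9969375] pt [ 0.5107585  -0.08281037] yaw 1.6490782
near -0.5027184 far -0.6030372499594951 width 0.10031886092522391
low end [-0.2605 -0.26   -0.2621 -0.2616 -0.2611 -0.2605 -0.26   -0.2621 -0.2616
 -0.2611 -0.2605 -0.26   -0.2621 -0.2616 -0.2611]
top end [0.0741 0.0743 0.0744 0.0746 0.0748 0.075  0.0752 0.0754 0.0731 0.0732
 0.0734 0.0736 0.0738 0.074  0.0742]
bar [ 0.56607378 -0.16744618  0.07497791] g: [array([-0.2353, -0.2113, -0.1915]), array([-0.5849, -0.5509, -0.5179])]
[259 159  42  38 234]
((652.9676513671875, 0.14278411865234375), (22.602842330932617, 133.8922882080078), 43.94765853881836)
tip [ 0.6942494 -0.0504955  0.101    ] hinge [0.61591545 0.03866214 0.11      ] len 0.11868147409928302
xd -0.009622026349873245 -0.10463248809064352
yd -0.6170526707958405 -0.6881744231487527
angle 2.2133800625836075
```

```bash
cat >> h.py <<'E'
xd=np.array([-0.0782,0.99694]); yd=np.array([-0.99694,-0.0782]); X0,Y0=-0.083,-0.552
def g2w(x,y,z): p=(X0+x)*xd+(Y0+y)*yd; return np.array([p[0],p[1],z])
def w2g(p): return np.array([p[:2]@xd-X0,p[:2]@yd-Y0,p[2]])
def plan(st,gx,gy,gz):
    R=st["tool_rot"]; dl=R.T@(g2w(gx,gy,gz)-st["eef_pos"])
    a=np.degrees(np.arctan2(R[1,0],R[0,0])); want=np.degrees(np.arctan2(-yd[1],-yd[0]))
    print("g now",w2g(st["eef_pos"]).round(4),"shift mm",(dl*1000).round(1),"turn about y",round(-(want-a),2),"t",st["time_s"],"F",st["force"].round(1),"grip",round(st["gripper_width"],4))
E
python3 - <<'E'
from h import *
from workcell import arm
import pickle
d=pickle.load(open("d0.pkl","rb")); s=d["top"]
for u,v in ((190+188/4,215),(190+188/4,230)): print("board top edge",w2g(ray(s,u,v,.09)))
print("board foot",w2g(ray(s,190+194/4,215,.045)),"crest",w2g(ray(s,190+334/4,215,.055)))
print("pipe etc",[w2g(ray(s,u,v,.0)).round(3) for u,v in((212,200),(270,270),(316,267),(352,172),(405,180))])
st=arm.state(); plan(st,-.190,0,.2)
E
```

```text
board top edge [ 0.141991   -0.00689805  0.09      ]
board top edge [0.14345899 0.03087128 0.09      ]
board foot [ 0.14119736 -0.01668343  0.045     ] crest [ 0.05124591 -0.00941502  0.055     ]
pipe etc [array([ 0.214, -0.072,  0.   ]), array([0.068, 0.125, 0.   ]), array([-0.052,  0.123,  0.   ]), array([-0.17 , -0.129,  0.   ]), array([-0.312, -0.099,  0.   ])]
g now [-0.5645  0.3632  0.2302] shift mm [-257.9   30.9  453.5] turn about y -73.76 t 0.15 F [0.1 0.8 0.2] grip 0.0857
```

```bash
python3 -m crank '[[-10,0,18,-3,85],[-25,0,45,-8,60],[-43,0,76,-14,40],[-61,0,107,-20,30],[-79,0,139,-26,30],[-97,0,170,-32,30],[-114,0,201,-38,30],[-130,0,229,-43,30],[-143,0,252,-47,30],[-150,0,264,-49,30]]'
python3 - <<'E'
from h import *
from workcell import arm
plan(arm.state(),-.190,0,.2)
E
```

```text
time_s: 0.98
eef_pos: [0.4343, -0.3949, 0.231]
tool_rot: [[0.94, -0.0, 0.342], [-0.342, 0.001, 0.94], [-0.0, -1.0, 0.001]]
force: [0.0, -0.4, 0.1]
gripper_width: 0.0301
g now [-0.3446  0.15    0.231 ] shift mm [ 72.5  31.2 202.8] turn about y -24.46 t 0.9833 F [ 0.  -0.4  0.1] grip 0.0301
```

```bash
python3 -m crank '[[3,1,8,-1,30],[9,4,26,-4,30],[18,8,50,-7,30],[28,12,78,-11,30],[38,16,106,-14,30],[48,20,134,-17,30],[58,25,162,-20,30],[66,28,185,-22.5,30],[71,31,199,-24,30],[72.5,31,203,-24.5,30]]'
python3 - <<'E'
from h import *
from workcell import arm,snapshot
plan(arm.state(),-.190,0,.043)
for n in("wrist","side"): cv2.imwrite(f"pics/{n}1.png",snapshot(n)["image"])
E
```

```text
time_s: 1.82
eef_pos: [0.5716, -0.2312, 0.1992]
tool_rot: [[0.997, -0.001, -0.075], [0.075, 0.001, 0.997], [-0.001, -1.0, 0.001]]
force: [-0.2, 0.4, -0.0]
gripper_width: 0.0301
g now [-0.1922  0.0003  0.1992] shift mm [  0.5 156.2   2.1] turn about y -0.16 t 1.8167 F [-0.2  0.4 -0. ] grip 0.0301
```

View pics/wrist1.png

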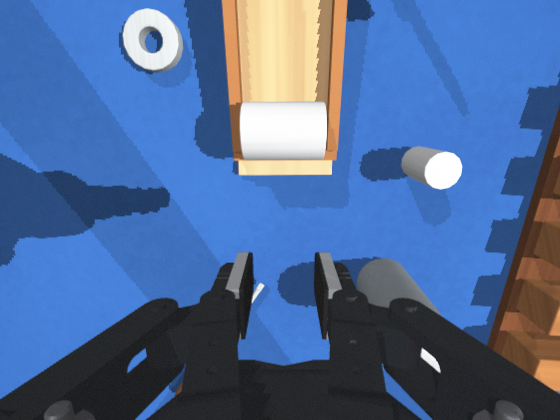

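View pics/side1.png

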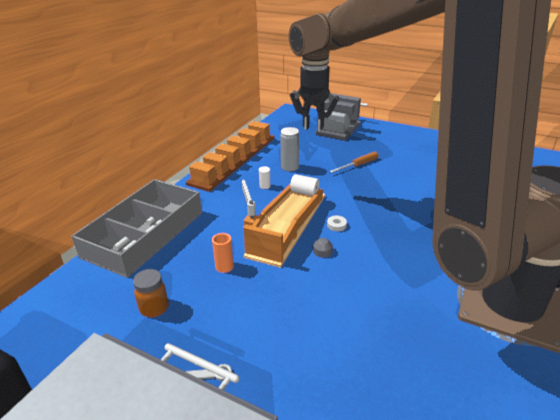

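The wrist view shows the gutter and bar centred at column ~284, between the fingers at columns 240 and 325. The oil can (390,290) is well off to one side, so I'll lower behind the bar.

```bash
python3 -m crank '[[0,5,0,0,30],[0,18,0,0,30],[0,38,0,0,30],[0,62,0,0,30],[0,88,0,0,30],[0,113,0,0,30],[0,134,0,0,30],[0,148,0,0,30],[0,154,0,0,30],[0,156,2,0,30]]'
python3 - <<'E'
from h import *
from workcell import arm,snapshot
plan(arm.state(),-.165,0,.043)
for n in("wrist","side"): cv2.imwrite(f"pics/{n}2.png",snapshot(n)["image"])
E
```

```text
time_s: 2.75
eef_pos: [0.5698, -0.2306, 0.0427]
tool_rot: [[0.997, -0.002, -0.072], [0.072, 0.001, 0.997], [-0.002, -1.0, 0.001]]
force: [0.0, -0.2, 0.1]
gripper_width: 0.03
g now [-0.1915  0.002   0.0427] shift mm [ 1.8 -0.3 26.5] turn about y -0.34 t 2.75 F [ 0.  -0.2  0.1] grip 0.03
```

View pics/wrist2.png

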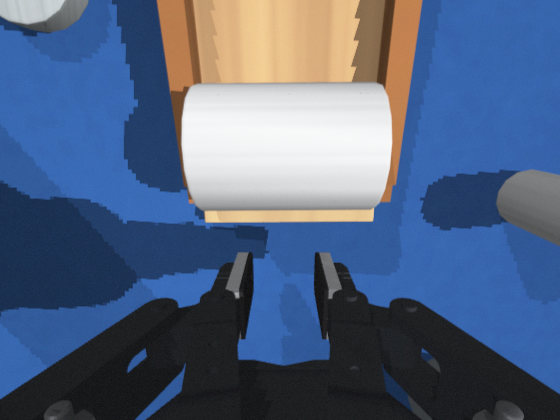

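View pics/side2.png

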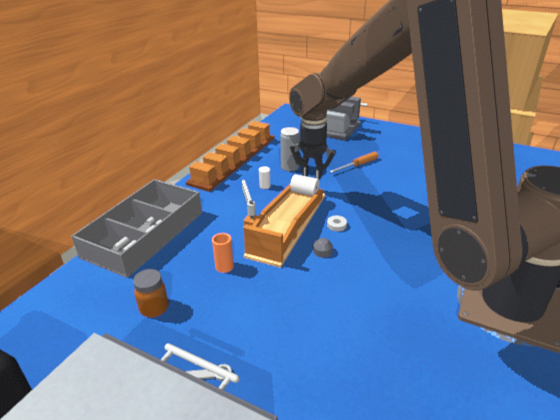

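The bar sits at columns 185–390, row 148, and the fingers are centred behind it with the lip clear. I'll make contact and start pushing.

```bash
python3 -m crank '[[1,0,5,-0.3,30],[2,0,13,-0.3,30],[2,0,20,-0.3,30],[2,0,24,-0.3,30],[2,0,28,-0.3,30],[2,-1,33,-0.3,30],[2,-2,39,-0.3,30],[2,-3,45,-0.3,30],[2,-3.5,51,-0.3,30],[2,-4.5,57,-0.3,30]]'
python3 - <<'E'
from h import *
from workcell import arm,snapshot
plan(arm.state(),.02,0,.07)
for n in("wrist","side"): cv2.imwrite(f"pics/{n}3.png",snapshot(n)["image"])
E
```

```text
time_s: 3.68
eef_pos: [0.5686, -0.1726, 0.0488]
tool_rot: [[0.997, -0.0, -0.079], [0.079, 0.0, 0.997], [-0.0, -1.0, 0.0]]
force: [-1.0, -1.5, -0.2]
gripper_width: 0.0302
g now [-0.1335 -0.0014  0.0488] shift mm [ -1.2 -21.2 153.5] turn about y 0.05 t 3.6833 F [-1.  -1.5 -0.2] grip 0.0302
```

View pics/wrist3.png

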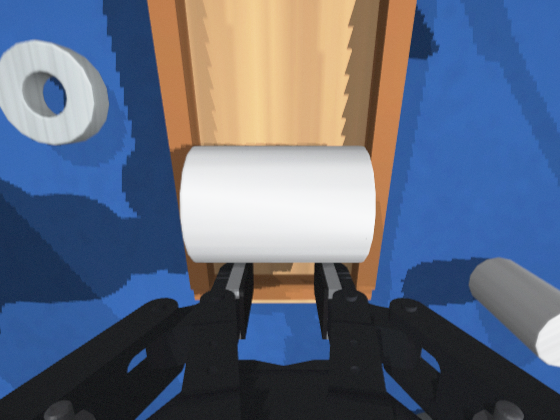

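The bar has moved up the lane, square against both fingertips (lower edge at row ~262). I'll keep pushing.

```bash
python3 -m crank '[[0,-0.5,5,0,30],[0,-2,13,0,30],[0,-3,22,0,30],[0,-4.5,31,0,30],[0,-5.5,40,0,30],[0,-7,49,0,30],[0,-8,58,0,30],[0,-9.5,66,0,30],[0,-10.5,73,0,30],[-1,-11,79,0,30]]'
python3 - <<'E'
from h import *
from workcell import arm,snapshot
plan(arm.state(),.02,0,.07)
for n in("wrist","side"): cv2.imwrite(f"pics/{n}4.png",snapshot(n)["image"])
E
```

```text
time_s: 4.62
eef_pos: [0.5616, -0.0937, 0.0601]
tool_rot: [[0.997, 0.0, -0.079], [0.079, -0.0, 0.997], [0.0, -1.0, -0.0]]
force: [-0.1, -1.0, 0.6]
gripper_width: 0.0301
g now [-0.0543 -0.0006  0.0601] shift mm [-0.5 -9.9 74.3] turn about y 0.07 t 4.6167 F [-0.1 -1.   0.6] grip 0.0301
```

View pics/wrist4.png

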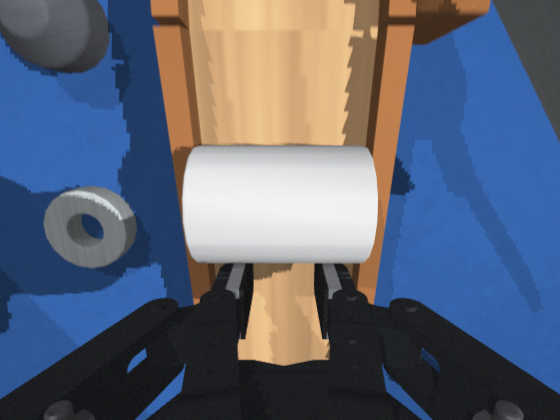

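```bash
python3 -m crank '[[0,-0.5,4,0,30],[0,-1.5,11,0,30],[0,-3,19,0,30],[0,-4,27,0,30],[0,-5,35,0,30],[0,-6,43,0,30],[0,-7,50,0,30],[0,-8,56,0,30],[0,-9,61,0,30],[0,-9.5,64,0,30]]'
python3 - <<'E'
from h import *
from workcell import arm,snapshot
plan(arm.state(),.02,0,.07)
for n in("wrist","side"): cv2.imwrite(f"pics/{n}5.png",snapshot(n)["image"])
E
```

```text
time_s: 5.55
eef_pos: [0.5564, -0.03, 0.0694]
tool_rot: [[0.997, -0.0, -0.08], [0.08, 0.0, 0.997], [-0.0, -1.0, 0.0]]
force: [-0.2, -1.1, 0.7]
gripper_width: 0.0302
g now [ 0.0096 -0.0003  0.0694] shift mm [-0.3 -0.6 10.4] turn about y 0.08 t 5.55 F [-0.2 -1.1  0.7] grip 0.0302
```

View pics/wrist5.png

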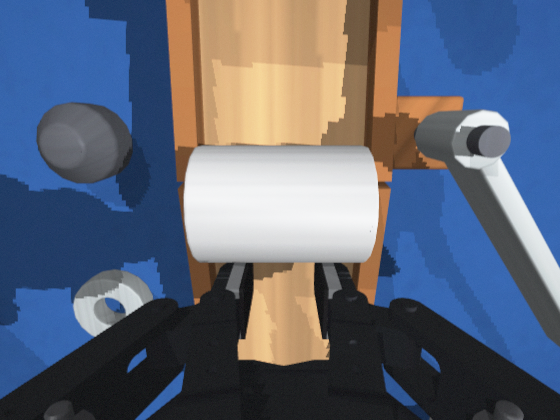

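View pics/side5.png

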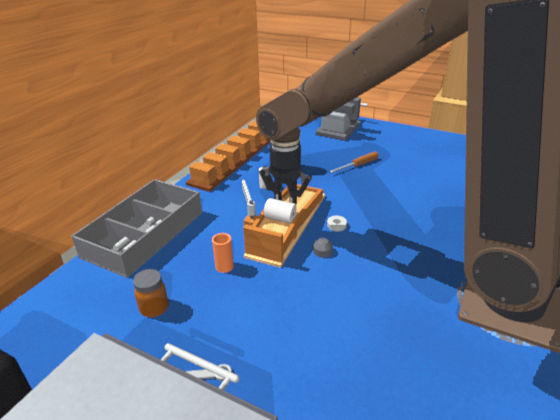

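The bar centre is now about at the crest. I'll ease it over slowly.

```bash
python3 -m crank '[[0,-0.5,2,0,30],[0,-1,5,0,30],[0,-1,8,0,30],[0,-1,11,0,30],[0,-1,14,0,30],[0,-1,17,0,30],[0,-1,20,0,30],[0,-1,23,0,30],[0,-1,26,0,30],[0,-1,28,0,30]]'
python3 - <<'E'
from h import *
from workcell import arm,snapshot
plan(arm.state(),.065,0,.068)
for n in("wrist","top"): cv2.imwrite(f"pics/{n}6.png",snapshot(n)["image"])
E
```

```text
time_s: 6.48
eef_pos: [0.5542, -0.0024, 0.0703]
tool_rot: [[0.997, -0.0, -0.079], [0.079, 0.0, 0.997], [-0.0, -1.0, 0.0]]
force: [0.3, -0.7, -0.0]
gripper_width: 0.0296
g now [ 0.0373 -0.0003  0.0703] shift mm [-0.2  2.3 27.7] turn about y 0.06 t 6.4833 F [ 0.3 -0.7 -0. ] grip 0.0296
```

View pics/wrist6.png

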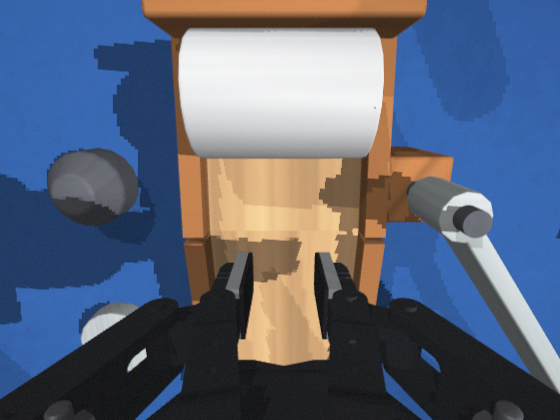

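The bar is lying against the stop board (rows 30–157, touching the board at row ~35) and the keeper is still open. I'll retreat upward, then go round outside the keeper.

```bash
python3 -m crank '[[0,-3,-3,0,30],[0,-10,-8,0,30],[0,-25,-12,0,20],[0,-45,-15,0,10],[5,-65,-17,0,0],[20,-85,-19,0,0],[40,-95,-20,0,0],[60,-98,-20,0,0],[76,-98,-20,0,0],[84,-98,-20,0,0]]'
python3 - <<'E'
from h import *
from workcell import arm,snapshot
plan(arm.state(),.024,-.155,.160)
for th in np.arange(2.2,-.05,-.2).tolist()+[0]:
    s,c=np.sin(th),np.cos(th); h=.004+.011*abs(c)+.015*abs(s); r=.088
    print(round(th,2),[round(1000*(.072-r*s-h*c)),round(1000*(-.066+r*c-h*s))])
sn=snapshot("top"); P=cloud(sn); cv2.imwrite("pics/top7.png",cv2.resize(sn["image"][150:290,190:390],(800,560),interpolation=cv2.INTER_CUBIC))
hsv=cv2.cvtColor(sn["image"],cv2.COLOR_BGR2HSV); w=(hsv[...,1]<60)&(hsv[...,2]>150); w[:195]=0;w[245:]=0;w[:,:235]=0;w[:,275:]=0
q=P[w]; q=q[q[:,2]>.07]; q=np.array([w2g(p) for p in q]); print(len(q),np.percentile(q,[3,50,97],axis=0).round(4))
E
```

```text
time_s: 7.42
eef_pos: [0.6416, -0.017, 0.17]
tool_rot: [[0.997, 0.003, -0.078], [0.078, -0.001, 0.997], [0.003, -1.0, -0.001]]
force: [0.1, -0.2, -0.2]
gripper_width: -0.0003
g now [ 0.0159 -0.0863  0.17  ] shift mm [68.6 10.2  8.1] turn about y 0.02 t 7.4167 F [ 0.1 -0.2 -0.2] grip -0.0003
2.2 [14, -136]
2.0 [1, -123]
1.8 [-9, -107]
1.6 [-15, -88]
1.4 [-18, -71]
1.2 [-18, -55]
1.0 [-14, -37]
0.8 [-7, -21]
0.6 [5, -6]
0.4 [19, 7]
0.2 [37, 17]
-0.0 [57, 22]
0 [57, 22]
13 [[ 0.0787 -0.0428  0.0875]
 [ 0.0888  0.1357  0.5741]
 [ 0.1415  0.1435  0.5806]]
```

View pics/top7.png

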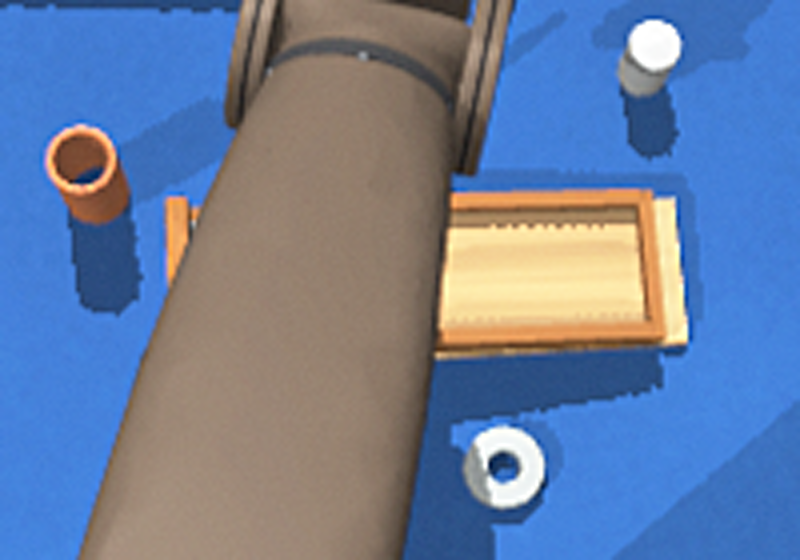

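The arm covers the stop end, but the low end of the lane is empty. I'll move outside the keeper and lower.

```bash
python3 -m crank '[[6,0,1,0,0],[20,0,3,0,0],[38,0,5,0,0],[55,0,7,0,0],[66,0,8,0,0],[69,3,8,0,0],[69,8,8,0,0],[69,15,8,0,0],[69,22,8,0,0],[69,25,8,0,0]]'
python3 - <<'E'
from h import *
from workcell import arm,snapshot
plan(arm.state(),.024,-.155,.080)
for n in("wrist","side"): cv2.imwrite(f"pics/{n}8.png",snapshot(n)["image"])
E
```

```text
time_s: 8.3
eef_pos: [0.706, -0.0027, 0.141]
tool_rot: [[0.997, -0.004, -0.079], [0.079, 0.0, 0.997], [-0.004, -1.0, 0.001]]
force: [0.1, -0.1, -0.8]
gripper_width: 0.0001
g now [ 0.0251 -0.1516  0.141 ] shift mm [ 3.6 61.  -1.1] turn about y 0.03 t 8.3 F [ 0.1 -0.1 -0.8] grip 0.0001
```

View pics/wrist8.png

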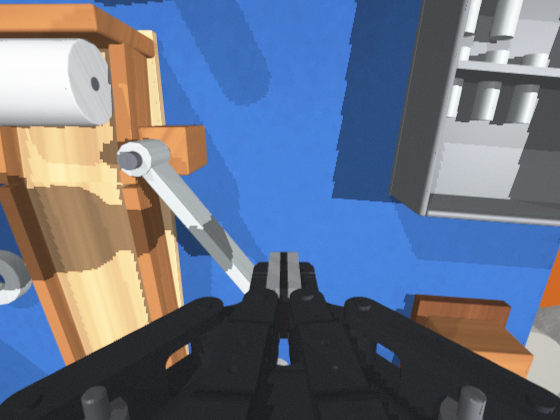

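View pics/side8.png

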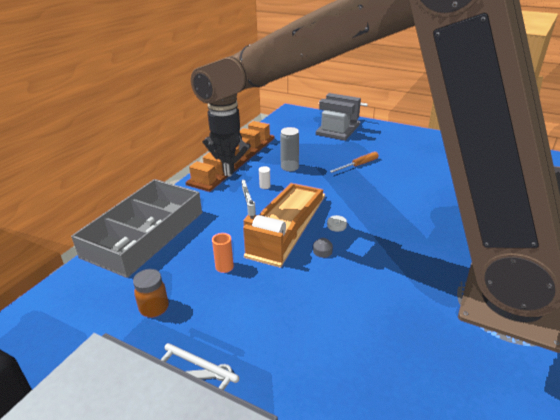

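Run:
```python
from h import *
from workcell import arm,snapshot
s=snapshot("wrist")
st=arm.state(); g=w2g(st["eef_pos"])
for z in (.101,.141): 
    for dx,dy in((0,0),(11,15),(-11,15),(11,-15),(-11,-15)): print(z,dx,dy,proj(s,g2w(g[0]+dx/1e3,g[1]+dy/1e3,z)).round(0))
for p in((205,212),(240,258),(139,147),(120,170)): print(p,w2g(ray(s,*p,.101)).round(4))
```

```text
0.101 0 0 [284. 239.]
0.101 11 15 [259. 222.]
0.101 -11 15 [260. 256.]
0.101 11 -15 [309. 222.]
0.101 -11 -15 [308. 256.]
0.141 0 0 [284. 269.]
0.141 11 15 [253. 248.]
0.141 -11 15 [254. 289.]
0.141 11 -15 [315. 248.]
0.141 -11 -15 [313. 289.]
(205, 212) [ 0.0424 -0.1054  0.101 ]
(240, 258) [ 0.0125 -0.1253  0.101 ]
(139, 147) [ 0.0806 -0.0706  0.101 ]
(120, 170) [ 0.0676 -0.0579  0.101 ]
```

The fingers' footprint clears the keeper edge by about 22 px (~13 mm), so I'll lower.

```bash
python3 -m crank '[[1,3,0,0,0],[3,9,0,0,0],[3,17,0,0,0],[3,26,0,0,0],[3,35,0,0,0],[3,44,0,0,0],[3,52,0,0,0],[3,58,0,0,0],[3,61,0,0,0],[3,61,0,0,0]]'
python3 - <<'E'
from h import *
from workcell import arm,snapshot
plan(arm.state(),.001,-.123,.080)
plan(arm.state(),-.018,-.071,.080)
cv2.imwrite("pics/wrist9.png",snapshot("wrist")["image"])
E
```

```text
time_s: 9.28
eef_pos: [0.7101, -0.0024, 0.081]
tool_rot: [[0.997, -0.002, -0.079], [0.079, 0.0, 0.997], [-0.002, -1.0, 0.0]]
force: [-0.7, -0.5, -0.4]
gripper_width: -0.0004
g now [ 0.0251 -0.1557  0.081 ] shift mm [-32.7   1.  -24. ] turn about y 0.05 t 9.2833 F [-0.7 -0.5 -0.4] grip -0.0004
g now [ 0.0251 -0.1557  0.081 ] shift mm [-84.8   1.1 -43. ] turn about y 0.05 t 9.2833 F [-0.7 -0.5 -0.4] grip -0.0004
```

View pics/wrist9.png

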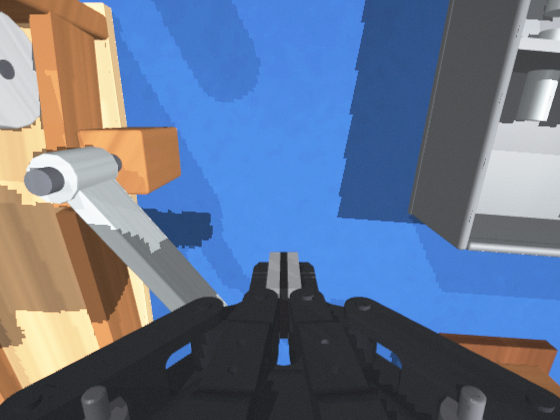

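The fingers are at (285,270), with the keeper to their left running towards (215,300), so they are on the outside. I'll sweep the keeper round.

```bash
python3 -m crank '[[-5,1,-3,0,0],[-12,1,-8,0,0],[-20,1,-14,0,0],[-27,1,-20,0,0],[-34,1,-25,0,0],[-42,1,-30,0,0],[-50,1,-35,0,0],[-59,1,-38,0,0],[-68,1,-41,0,0],[-76,1,-42,0,0]]'
python3 - <<'E'
from h import *
from workcell import arm,snapshot
plan(arm.state(),-.018,-.055,.080)
plan(arm.state(),-.007,-.021,.080)
for n in("wrist","side"): cv2.imwrite(f"pics/{n}10.png",snapshot(n)["image"])
E
```

```text
time_s: 10.17
eef_pos: [0.6373, -0.051, 0.0814]
tool_rot: [[0.997, 0.0, -0.078], [0.078, -0.0, 0.997], [0.0, -1.0, -0.0]]
force: [1.0, 0.5, -1.0]
gripper_width: 0.0
g now [-0.0176 -0.0794  0.0814] shift mm [-24.4   1.4  -0.3] turn about y 0.02 t 10.1667 F [ 1.   0.5 -1. ] grip 0.0
g now [-0.0176 -0.0794  0.0814] shift mm [-58.4   1.4  10.7] turn about y 0.02 t 10.1667 F [ 1.   0.5 -1. ] grip 0.0
```

View pics/wrist10.png

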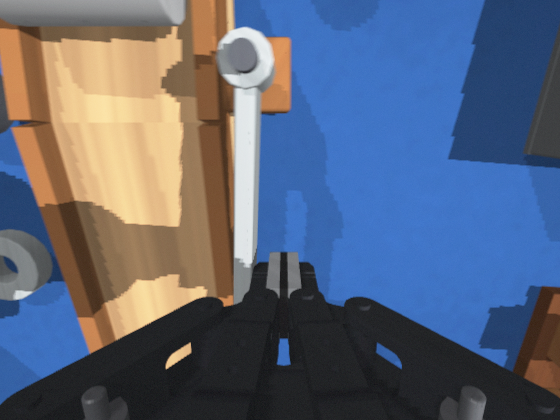

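View pics/side10.png

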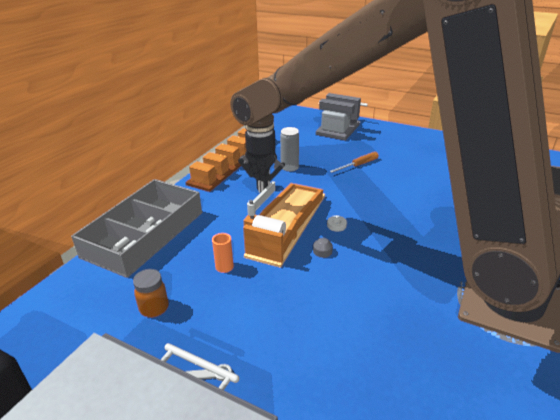

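The keeper follows: it now points straight down the lane (column ~247) with the fingers on its outer side. I'll continue the arc.

```bash
python3 -m crank '[[-5,1,0,0,0],[-13,1,0,0,0],[-22,1,0,0,0],[-32,1,2,0,0],[-42,1,4,0,0],[-50,1,7,0,0],[-58,1,11,0,0],[-66,1,17,0,0],[-73,1,23,0,0],[-79,1,29,0,0]]'
python3 - <<'E'
from h import *
from workcell import arm,snapshot
plan(arm.state(),.057,.022,.080)
cv2.imwrite("pics/wrist11.png",snapshot("wrist")["image"])
E
```

```text
time_s: 11.1
eef_pos: [0.5564, -0.0271, 0.0803]
tool_rot: [[0.997, -0.0, -0.079], [0.079, -0.0, 0.997], [-0.0, -1.0, -0.0]]
force: [0.3, 0.5, -0.1]
gripper_width: -0.0005
g now [ 0.0125 -0.0005  0.0803] shift mm [-22.5   0.3  44.5] turn about y 0.05 t 11.1 F [ 0.3  0.5 -0.1] grip -0.0005
```

View pics/wrist11.png

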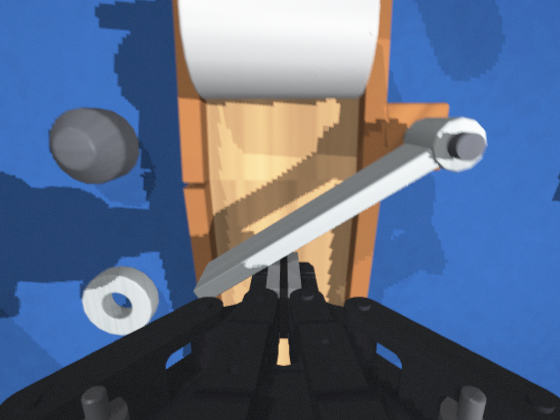

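The keeper crosses the lane at about 0.5 rad with the fingers behind it. Now the last part, slowing down.

```bash
python3 -m crank '[[-3,0,4,0,0],[-7,0,9,0,0],[-11,0,15,0,0],[-14,0,21,0,0],[-17,0,27,0,0],[-19,0,32,0,0],[-20,0,36,0,0],[-21,0,39,0,0],[-22,0,41,0,0],[-22,0,43,0,0]]'
python3 - <<'E'
from h import *
from workcell import arm,snapshot
plan(arm.state(),.057,.022,.080)
cv2.imwrite("pics/wrist12.png",snapshot("wrist")["image"])
E
```

```text
time_s: 11.98
eef_pos: [0.5316, 0.0136, 0.0803]
tool_rot: [[0.997, -0.001, -0.079], [0.079, -0.0, 0.997], [-0.001, -1.0, -0.0]]
force: [-0.5, -0.3, 0.5]
gripper_width: -0.0
g now [0.055  0.0209 0.0803] shift mm [-1.1  0.3  2. ] turn about y 0.06 t 11.9833 F [-0.5 -0.3  0.5] grip -0.0
```

View pics/wrist12.png

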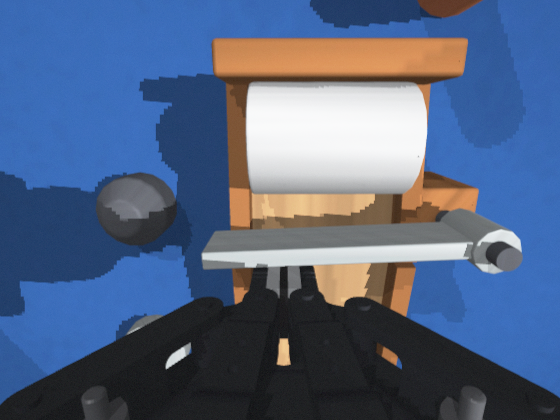

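The keeper is nearly shut (a slight tilt from (205,255) to (500,235)) and there's no end-stop force yet. I'll push a few mm more, slowly.

```bash
python3 -m crank '[[0,0,1,0,0],[0,0,1.5,0,0],[0,0,2,0,0],[0,0,2.5,0,0],[0,0,3,0,0],[0,0,3.5,0,0],[0,0,4,0,0],[0,0,4.5,0,0],[0,0,5,0,0],[0,0,5,0,0]]'
python3 - <<'E'
from h import *
from workcell import arm,snapshot
plan(arm.state(),.057,.022,.080)
cv2.imwrite("pics/wrist13.png",snapshot("wrist")["image"])
E
```

```text
time_s: 12.87
eef_pos: [0.5316, 0.0175, 0.0803]
tool_rot: [[0.997, 0.0, -0.08], [0.08, -0.002, 0.997], [-0.0, -1.0, -0.002]]
force: [-0.8, -6.3, -0.4]
gripper_width: -0.0003
g now [0.0589 0.0207 0.0803] shift mm [-1.3  0.3 -1.9] turn about y 0.08 t 12.8667 F [-0.8 -6.3 -0.4] grip -0.0003
```

View pics/wrist13.png

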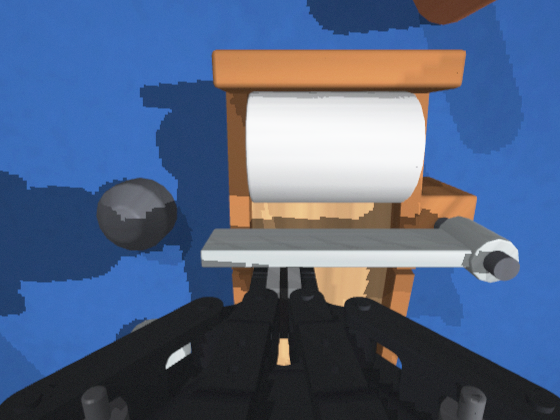

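The fingers now feel 6 N, so the keeper is on its end stop and square across the lane. I'll back off, lift away and check from above.

```bash
python3 -m crank '[[0,0,-3,0,0],[0,0,-8,0,0],[0,-3,-15,0,0],[0,-15,-25,0,0],[0,-35,-40,0,0],[0,-60,-60,0,0],[0,-85,-85,0,0],[0,-105,-115,0,0],[0,-118,-140,0,0],[0,-120,-150,0,0]]'
python3 -m crank '[[0,0,-10,0,0],[0,0,-30,0,0],[0,0,-55,0,0],[0,0,-80,0,0],[0,0,-100,0,0],[0,0,-115,0,0],[0,0,-120,0,0],[0,0,-120,0,0],[0,0,-120,0,0],[0,0,-120,0,0]]'
python3 - <<'E'
from h import *
from workcell import arm,snapshot
import pickle
plan(arm.state(),-.2,0,.2)
s=snapshot("top"); P=cloud(s); im=s["image"]
cv2.imwrite("pics/top14.png",cv2.resize(im[150:290,190:390],(800,560),interpolation=cv2.INTER_CUBIC)); cv2.imwrite("pics/side14.png",snapshot("side")["image"])
hsv=cv2.cvtColor(im,cv2.COLOR_BGR2HSV); w=((hsv[...,1]<60)&(hsv[...,2]>150)).astype(np.uint8); w[:180]=0;w[250:]=0;w[:,:235]=0;w[:,280:]=0
n,l,st,c=cv2.connectedComponentsWithStats(w)
for i in range(1,n):
    if st[i,4]>60:
        v,u=np.where(l==i); q=np.array([w2g(ray(s,a,b,.1)) for a,b in zip(u,v)]); print(st[i],np.percentile(q,[1,50,99],axis=0)[:,:2].round(4).tolist(), cv2.minAreaRect(q[:,:2].astype(np.float32)*1000))
E
```

```text
time_s: 13.75
eef_pos: [0.5455, -0.1354, 0.2057]
tool_rot: [[0.997, 0.008, -0.076], [0.076, -0.004, 0.997], [0.008, -1.0, -0.005]]
force: [1.2, -0.6, 0.6]
gripper_width: 0.0001
time_s: 14.58
eef_pos: [0.5527, -0.2495, 0.2]
tool_rot: [[0.997, -0.001, -0.08], [0.08, 0.001, 0.997], [-0.001, -1.0, 0.001]]
force: [-0.4, 0.8, -0.5]
gripper_width: 0.0
g now [-0.209   0.0205  0.2   ] shift mm [20.5 -0.   8.9] turn about y 0.1 t 14.5833 F [-0.4  0.8 -0.5] grip 0.0
[259 186   9  53 200] [[0.0667, -0.075], [0.0749, -0.0136], [0.0839, 0.054]] ((77.18523406982422, -9.449737548828125), (131.43348693847656, 17.570785522460938), 88.16127014160156)
[238 203  20  30 532] [[0.0941, -0.0333], [0.1165, 0.0024], [0.1389, 0.0377]] ((116.59033966064453, 2.254497528076172), (72.5036849975586, 45.5914421081543), 89.57838439941406)
```

View pics/top14.png

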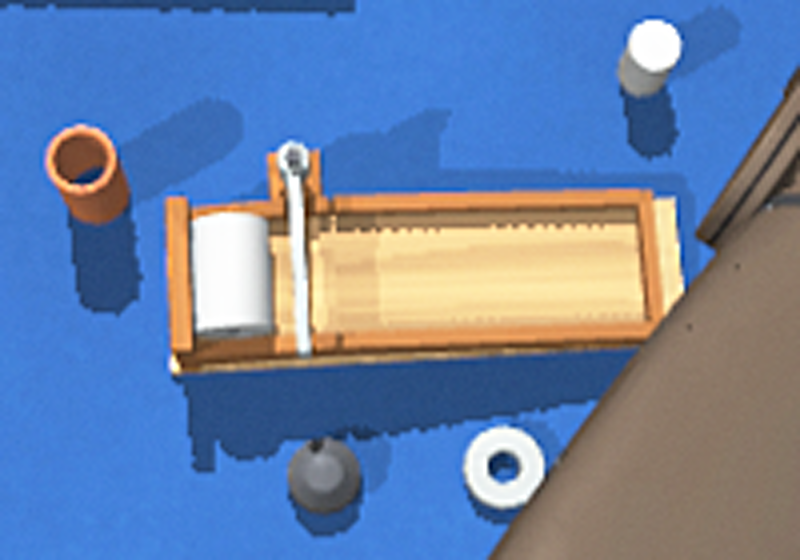

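View pics/side14.png

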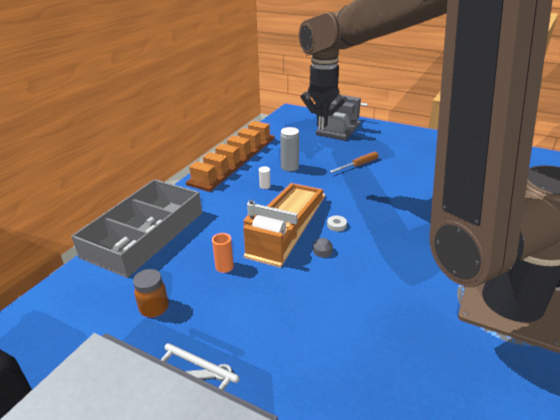

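The pictures show the bar at gutter x ≈ 0.116, y ≈ 0.002, against the stop. The keeper is shut to about 0.03 rad, the bystanders are in place and the arm is clear. I'm handing in the job.

```bash
python3 -c "
from workcell import arm
print(arm.close_job())"
```

```text
the job is handed in; nothing more can be done
None
```

The offcut is resting against the stop board, the keeper is shut behind it, and I handed the job in at about 15 s of the 58 s allowed. I pushed the bar up the lane with two slightly spread fingertips and over the crest, and it rolled the last stretch to the stop by itself. I then swept the open keeper round from outside with closed fingers until about 6 N showed it was on its end stop, and backed away.

- **Bar:** the last top view puts it at gutter x ≈ 116 mm, y ≈ 2 mm. I did not measure its height or speed separately.
- **Keeper:** it stands at about 0.03 rad, against the 0.15 rad limit.
- **Bystanders:** by eye, those visible in the last side and top views had not moved.
- **Arm:** it was clear of everything.

One check failed: the top-camera measurement of the bar before closing the keeper was blocked by the arm. I relied on the wrist and side pictures there, which showed the bar at the stop with the keeper open.

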